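# Hold a bag clip open over the recipe card

## Robot

A 7-joint arm with a two-finger parallel gripper is mounted at the origin on the work surface. World frame = base frame: x ahead of the robot, y to its left, z up, the work surface at z = 0. Lengths are in m, angles in rad, forces in N, time in s.
With the tool pointing down it reaches from about 0.425 to 0.8 m from the base axis. Payload 8.3 kg.
Tool frame: the origin (TCP) lies between the finger pads; the fingertips stand 8 mm ahead of it and the grasp point (between the pads) lies 11 mm behind it (robot.tip_extent is the distance from the TCP to the fingertips, in m); z points along the fingers, y is the line along which they close (so a half turn about z gives the same grasp; the last joint's range is limited). The gripper opens to 85 mm and grips with 20 to 120 N. Pads are 22 mm wide; open, the fingers measure 114 mm over their backs; the gripper's body (76 mm by 85 mm) begins 54 mm behind the grasp point. The pads swing forward as they close: fully open they stand 13 mm farther back than shut.
Start: joints at [1.253, 0.383, 0.016, 1.37, -0.006, 1.388, -0.046], TCP at [0.158, -0.605, 0.239] pointing down, gripper open.
Joint ranges: [-2.95, 2.95], [-0.25, 2.06], [-1.52, 1.56], [0.18, 2.33], [-1.44, 4.58], [0.02, 2.06], [-3.01, 3.01]. Speed limits (rad/s): [2.39, 2.39, 3.01, 3.01, 3.14, 3.14, 3.14].

## Interface

Orientations are given as a unit quaternion [x, y, z, w].
In Python, from plant import robot gives the robot as it stands.
- The arm moves only by the tool servo_tool, never from a script. Its argument "deltas" is a list of rows, each a list of 2 entries, a list of its own where there are three numbers: the shift along the tool's x, y, z in units of 500 mm (1.0 is 500 mm), then the turn about the tool's z in units of 90 degrees (1.0 is 90 degrees). In form: [[[dx, dy, dz], turn], ...]. A call has 1 to 10 rows; each row is the pose to reach, as a shift and turn from the pose commanded when the call began, along the tool's axes at that moment; what a row does not reach only later rows make up. A row lasts 1/12 s, in which the tool goes at most 41.7 mm and 7.16 degrees, less where a joint would pass 70% of its speed; a pose out of reach is approached as far as the arm can. A call with a number of a shift or a turn outside -1 to 1 is refused whole. A call with a gripper value outside its range is refused whole. "hand" is the opening, from 0 (shut) to 1 (fully open), set as the call begins (left out, the last holds). The fingers move at their own pace and stop on an object; the grip force is fixed at half the most. Time passes only in rows, so rows that repeat a pose let the fingers close. It gives the time, the measured TCP pose, the force, the opening and the grip force at its end, in the units of the state.
- robot.observe(): the state, without advancing time (a new reading comes with each control period).
- robot.capture(name): name is "side" or "top" or "wrist"; returns (picture, depth): 420x560x3 uint8, red, green, blue; 420x560 float32, m along the optical axis (not along the pixel's ray), 0 where there is no reading.
- robot.camera_params(name): a dict with "intrinsics" (3x3 intrinsics, pixels), "distortion" ([k1, k2, p1, p2, k3] as OpenCV has them; the pictures are not rectified), "rvec" (rotation vector, rad) and "tvec" (3), from world to camera coordinates, as OpenCV has them. Camera axes: x right, y down, z forward; pixel columns grow to the right and rows downward; lengths in m; the calibration is good to about 2 mm. A picture is of the moment at which its call begins: read the wrist's pose just before it. camera_params takes no time and is no camera call; for the wrist camera it gives the pose at the moment of the call.
- robot.finish_job(): hands the job in; it is judged then, once.
The state is a dict: "t": time; "joints": joint angles; "dq": joint speeds; "effort": joint torques, N m; "eef_pos": TCP position; "eef_rot": TCP orientation; "ft_force": force on the tool from outside, world axes, zero at the start; "ft_torque": the same for the moment, N m; "opening": finger opening in m; "grip_force": force on a finger pad.
Only numpy, scipy, OpenCV 4.12 (cv2) and the standard library are available. Lean on these libraries where they do the work, as an engineer would, in place of code of your own. Each camera call takes 0.05 s, during which the arm holds its last target. There are 200 camera calls.

## Task

I want to tuck the shopping list in against the recipe card and need a third hand: squeeze the red bag clip well open, take it off the rim of the green tin, and bring its gaping jaws squarely down astride the top edge of the recipe card, about the middle, one jaw either side with the edge well in between the lips. Finish still holding it there, wide open and clear of the card, neither touching the card nor resting on it, ready for the list to be slipped in; do not let it snap shut or put it down. Leave the recipe stand, the tin, the blue clip, the mug and the pepper mill where they are.

Things in the scene. Friction and masses are not known exactly. Their poses are not given: they have to be found in the camera images.
- red_clip_pin (a point): red plastic spring bag clip, 50 g, clipped upright (lips down, tails up) on the +x rim of the tin; this point is the middle of its hinge pin. x across the clip, square to the tin wall; y along the pin; z up. Two finger tails 34 mm wide rise 39 mm above the pin, splayed to 44 mm over their outer faces at the top; two jaws reach 44 mm down to flat lips 60 mm wide, 10 mm tall.
- red_clip: red clip, the half with lip a, which carries the other half; origin and axes as red_clip_pin, leaning by half the lever angle when the clip is held open evenly. Fully squeezed, the tails stand parallel, 19 mm over their outer faces. Inside, the mouth is free for 40 mm from the lip edges up to the pin.
- red_clip_lever (a joint): opening angle of the red clip, rad: about 0 as clipped on the tin, 0.6 squeezed home against a firm stop. Squeezing the tails together along x spreads the lips: gap about 3 mm + 44 mm x angle (29 mm at most). It takes 3 N at the tail tops to start, about 8 N to hold home (20 N low on the tails).
- red_clip_lip_a (a point): red clip: lower inner edge of lip a (the lip on the pin's -x side), mid-width; lies 44 mm below the pin when clipped on the tin
- red_clip_lip_b (a point): red clip: lower inner edge of lip b (on the pin's +x side), mid-width
- blue_clip_pin (a point): middle of the hinge pin of the blue bag clip, same shape, size and axes as the red one, on the same tin wall 110 to 170 mm from it; to be left alone
- blue_clip: the blue clip, origin and axes as point blue_clip_pin
- tin: open green tin 110 (x) x 260 (y) x 85 mm high with 3 mm walls, about 0.9 kg, loose on the worktop; origin at the centre of its underside. The clips sit on its long +x wall, lips gripping the top 14 mm. The packets inside stay 27 mm below the rim.
- card_top (a point): middle of the top edge of the recipe card, 118 mm above the worktop. Stiff white card 152 mm wide (y), 3 mm thick (x), upright in a marble block; x axis square to the card's face, y along its top edge, z up; 90 mm of card shows above the block
- recipe_stand: the marble block 63 (x) x 160 (y) x 28 mm high with the card fixed upright in its slot, about 0.75 kg, loose on the worktop; origin at the centre of its underside, axes as card_top
- mug: blue mug, 80 mm across, 95 mm high, origin at the centre of its underside
- pepper_mill: dark wooden pepper mill, 54 mm across, 130 mm high, origin at the centre of its underside
Not all that is in view belongs to the job. Of the things that look like the blue_clip, the middle-sized one is meant.

How it is judged:
On the way:
1. the red clip is squeezed open and held by the fingers, its lips lifted at least 15 mm above the tin's rim, touching neither tin nor card (value of joint red_clip_lever above 0.35 rad and contact force between the fingers and red_clip above 2 N and z of each of red_clip_lip_a, red_clip_lip_b in the frame of tin above 0.1 m and contact force between red_clip and tin below 0.2 N and contact force between red_clip and recipe_stand below 0.2 N and contact force between red_clip and blue_clip below 0.2 N), for 0.2 s.
At the end, for the whole second after the job is handed in: Red clip held (over 2 N), open over 0.4 rad, still; a lip on each side of the card, 3 mm clear, 8 mm below its edge, within 30 mm of its middle, pin parallel within 0.2 rad; touching no card, stand, tin or blue clip; card upright; stand, tin, blue clip, mug, mill within 12 mm of their starts (value of joint red_clip_lever above 0.4 rad and contact force between the fingers and red_clip above 2 N and ((x of red_clip_lip_a in the frame of card_top below -0.0045 m and x of red_clip_lip_b in the frame of card_top above 0.0045 m) or (x of red_clip_lip_b in the frame of card_top below -0.0045 m and x of red_clip_lip_a in the frame of card_top above 0.0045 m)) and z of each of red_clip_lip_a, red_clip_lip_b in the frame of card_top below -0.008 m and y of red_clip_lip_a in the frame of card_top between -0.03 and 0.03 m and y of red_clip_lip_b in the frame of card_top between -0.03 and 0.03 m and angle between the y axis of red_clip_pin and the y axis of card_top, either way round below 0.2 rad and contact force between red_clip and tin below 0.2 N and contact force between red_clip and recipe_stand below 0.2 N and contact force between red_clip and blue_clip below 0.2 N and linear speed of red_clip below 0.03 m/s and angle between card_top's own z axis and vertical below 0.1 rad and distance of each of tin, card_top, blue_clip_pin, mug, pepper_mill from where it was at the start of the episode below 0.012 m); the arm keeps its last pose, push and grip.
It fails at once if the recipe stand or its card is pushed more than 12 mm or tipped (distance of card_top from where it was at the start of the episode above 0.012 m or angle between card_top's own z axis and vertical above 0.15 rad).
It fails at once if the tin or the blue clip on it is shifted more than 12 mm (distance of any of tin, blue_clip_pin from where it was at the start of the episode above 0.012 m).
It fails at once if the mug or the pepper mill is shifted more than 12 mm (distance of any of mug, pepper_mill from where it was at the start of the episode above 0.012 m).
It fails at once if the red clip snaps shut once it is off the tin (z of each of red_clip_lip_a, red_clip_lip_b in the frame of tin above 0.1 m and value of joint red_clip_lever below 0.05 rad).
It also fails if it takes over 38 s, if anything falls off the work surface, if the arm or the gripper's body presses on something with over 40 N, if the wrist force passes 120 N, or if a joint passes its speed limit or range.

## Working session

There is one attempt and no reset: what is moved stays moved. The work goes in short steps, Python scripts to look and compute and a tool call to move; the robot and the scene stay as the last step left them, time stands still between calls to the robot, and variables do not carry over. Pictures are saved under pics/ and viewed, at most 10 in all, crops included, and the job is handed in when it is done.

Besides the shell and the picture viewer there is one more tool, called after "Call:" as name([rows], argument=value, ...), one row to a line, values as JSON. servo_tool: Moves the arm, as the interface text tells. Shifts and turns lie within -1 to 1; 1 stands for 500 mm of shift or 90 degrees of turn. Its arguments: {"type":"object","properties":{"deltas":{"type":"array","items":{"type":"array"}},"hand":{"type":"number"}},"required":["deltas"]}

```bash
mkdir -p pics; ls
cat > h.py <<'E'
import numpy as np, cv2
from plant import robot
def save(n,im): cv2.imwrite('pics/'+n,im[:,:,::-1])
def cloud(name):
    P=robot.camera_params(name); im,d=robot.capture(name)
    K=np.array(P['intrinsics'],float);D=np.array(P['distortion'],float)
    R,_=cv2.Rodrigues(np.array(P['rvec'],float));t=np.array(P['tvec'],float).ravel()
    h,w=d.shape;u,v=np.meshgrid(np.arange(w),np.arange(h))
    n=cv2.undistortPoints(np.stack([u,v],-1).reshape(-1,1,2).astype(np.float64),K,D).reshape(h,w,2)
    c=np.dstack([n[...,0]*d,n[...,1]*d,d])
    X=(c-t)@R
    X[d<=0]=np.nan
    return im,d,X
E
python3 - <<'E'
from h import *
s=robot.observe();print({k:np.round(v,3) for k,v in s.items()})
for n in['side','top']:
    im,d,X=cloud(n);save(n+'0.png',im);np.savez('pics/'+n+'0.npz',im=im,X=X,d=d)
    print(n,(d>0).mean(),np.round(robot.camera_params(n)['tvec'],3).ravel())
E
```

```text
pics
{'t': np.float64(0.0), 'joints': array([ 1.253,  0.384,  0.016,  1.371, -0.006,  1.388, -0.046]), 'dq': array([ 0.   , -0.001,  0.001, -0.002,  0.001,  0.001,  0.001]), 'effort': array([ 0.0000e+00, -6.2758e+01,  8.4400e-01, -3.7182e+01,  1.6000e-02,
        1.4000e-02,  0.0000e+00]), 'eef_pos': array([ 0.157, -0.604,  0.238]), 'eef_rot': array([ 0.992,  0.127, -0.   , -0.001]), 'ft_force': array([-0.286,  0.204,  0.137]), 'ft_torque': array([0.033, 0.02 , 0.056]), 'grip_force': np.float64(0.0), 'opening': np.float64(0.085)}
side 0.9959778911564626 [0.623 0.102 1.018]
top 0.9959566326530612 [0.041 0.622 0.868]
```

View pics/top0.png

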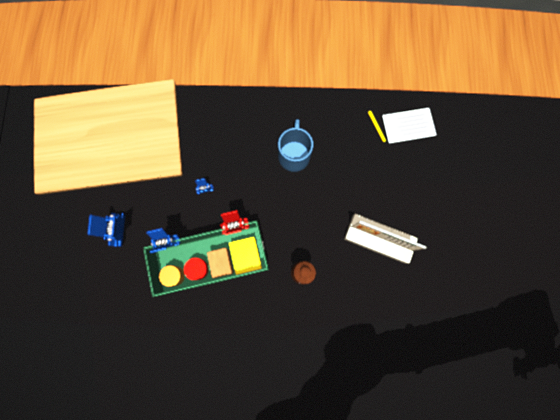

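View pics/side0.png

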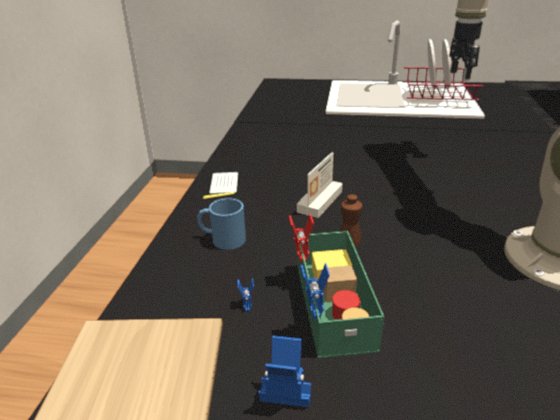

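The top view shows the red clip at about (234,222) on the tin's far rim and the blue clip at (161,239). The card is at about (388,235), tilted, with the mill at (304,272) and the mug at (295,150). The side view confirms upright clips and an upright card.

Run:
```python
from h import *
for n in['top','side']:
    z=np.load(f'pics/{n}0.npz');im,X=z['im'],z['X'];hsv=cv2.cvtColor(im,cv2.COLOR_RGB2HSV)
    H,S,V=[hsv[...,i].astype(int) for i in range(3)]
    print('==',n)
    def rep(l,m):
        p=X[m];p=p[np.isfinite(p).all(1)]
        if len(p)<5: print(l,len(p));return None
        c,(a,b),ang=cv2.minAreaRect(p[:,:2].astype(np.float32))
        print(l,len(p),'mean',p.mean(0).round(4),'lo',p.min(0).round(3),'hi',p.max(0).round(3),'rect',np.round(c,4),np.round([a,b],3),round(ang,1));return p
    red=((H<8)|(H>172))&(S>150)&(V>90)
    p=rep('red hi',red&(X[...,2]>0.09)); 
    for lo,hi in[(.06,.085),(.085,.1),(.1,.115),(.115,.14),(.14,.17)]: rep(f' red {lo}-{hi}',red&(X[...,2]>lo)&(X[...,2]<hi))
    bl=(H>105)&(H<125)&(S>150)&(V>60)
    rep('blue hi',bl&(X[...,2]>0.09)&(X[...,0]<.7))
    g=(H>60)&(H<90)&(S>90)
    rep('green rim',g&(abs(X[...,2]-.085)<.006)); rep('green',g&(X[...,2]>.02))
    if n=='top': roi=np.s_[195:275,335:435]
    else: roi=np.s_[150:220,290:350]
    M=np.zeros(H.shape,bool);M[roi]=1
    for lo,hi in[(.02,.04),(.04,.12),(.06,.13),(.108,.13)]: rep(f'card {lo}-{hi}',M&(X[...,2]>lo)&(X[...,2]<hi))
    if n=='top': M[:]=0;M[255:290,288:322]=1
    else: M[:]=0;M[190:245,335:368]=1
    rep('mill',M&(X[...,2]>.03))
```

```text
== top
red hi 296 mean [0.5716 0.1488 0.1322] lo [0.545 0.117 0.09 ] hi [0.591 0.179 0.159] rect [0.5674 0.1483] [0.043 0.059] 16.0
 red 0.06-0.085 28 mean [0.5677 0.1407 0.0816] lo [0.554 0.118 0.077] hi [0.58  0.176 0.084] rect [0.5669 0.1483] [0.011 0.06 ] 15.8
 red 0.085-0.1 39 mean [0.5695 0.1436 0.0929] lo [0.55  0.117 0.085] hi [0.583 0.179 0.1  ] rect [0.5671 0.1482] [0.022 0.06 ] 13.7
 red 0.1-0.115 11 mean [0.5674 0.1509 0.1122] lo [0.551 0.127 0.108] hi [0.579 0.166 0.115] rect [0.5655 0.1483] [0.019 0.04 ] 14.5
 red 0.115-0.14 142 mean [0.571  0.1484 0.1272] lo [0.551 0.126 0.115] hi [0.585 0.169 0.14 ] rect [0.5674 0.1475] [0.029 0.04 ] 15.7
 red 0.14-0.17 113 mean [0.5733 0.1499 0.1504] lo [0.545 0.128 0.141] hi [0.591 0.169 0.159] rect [0.5674 0.1482] [0.043 0.033] 15.4
blue hi 480 mean [0.5422 0.3625 0.1209] lo [0.503 0.27  0.09 ] hi [0.58  0.47  0.159] rect [0.5432 0.3709] [0.205 0.053] 77.7
green rim 424 mean [0.4852 0.2182 0.0852] lo [0.408 0.073 0.079] hi [0.581 0.352 0.091] rect [0.4946 0.2123] [0.111 0.261] 15.0
green 994 mean [0.486  0.2525 0.0656] lo [0.408 0.
[... 1958 characters left out ...]
] 15.1
card 0.02-0.04 590 mean [ 0.5525 -0.1742  0.0277] lo [ 0.5   -0.266  0.02 ] hi [ 0.611 -0.107  0.04 ] rect [ 0.5551 -0.1932] [0.164 0.066] 69.9
card 0.04-0.12 814 mean [ 0.5414 -0.1498  0.0842] lo [ 0.474 -0.267  0.04 ] hi [0.581 0.019 0.12 ] rect [ 0.5392 -0.1168] [0.08  0.291] 11.2
card 0.06-0.13 674 mean [ 0.5367 -0.1383  0.0928] lo [ 0.474 -0.267  0.06 ] hi [0.581 0.019 0.127] rect [ 0.5389 -0.1167] [0.081 0.291] 11.4
card 0.108-0.13 149 mean [ 0.5346 -0.1356  0.1144] lo [ 0.475 -0.265  0.108] hi [0.581 0.008 0.127] rect [ 0.54   -0.1212] [0.08  0.278] 11.7
mill 899 mean [0.4734 0.0234 0.0797] lo [ 0.447 -0.024  0.03 ] hi [0.502 0.119 0.129] rect [0.4771 0.0472] [0.14  0.046] 82.7
```

The scene is measured. The clip's x axis and the card's normal both point radially from the base (15° and -19.3° at r≈0.586), so I'll swing along an arc.

Call:
servo_tool([
  [[0.0816,-0.0027,0],-0.0417],
  [[0.1629,-0.0107,0],-0.0833],
  [[0.2435,-0.024,0],-0.125],
  [[0.323,-0.0425,0],-0.1667],
  [[0.4011,-0.0664,0],-0.2083],
  [[0.4776,-0.095,0],-0.25],
  [[0.552,-0.1287,0],-0.2917],
  [[0.624,-0.1672,0],-0.3333],
], hand=1)

```text
t: 0.77
eef_pos: [0.4397, -0.4438, 0.2387]
eef_rot: [0.925, 0.381, -0.0, -0.0]
ft_force: [0.6, -1.1, -0.7]
opening: 0.0858
grip_force: 0.0
```

Call:
servo_tool([
  [[0.0816,-0.0027,0],-0.0417],
  [[0.1629,-0.0107,0],-0.0833],
  [[0.2435,-0.024,0],-0.125],
  [[0.323,-0.0425,0],-0.1667],
  [[0.4011,-0.0664,0],-0.2083],
  [[0.4776,-0.095,0],-0.25],
  [[0.552,-0.1287,0],-0.2917],
  [[0.624,-0.1672,0],-0.3333],
])

```text
t: 1.43
eef_pos: [0.6023, -0.1648, 0.2387]
eef_rot: [0.795, 0.607, -0.0, -0.0]
ft_force: [0.9, -0.1, 0.9]
opening: 0.0858
grip_force: 0.0
```

Call:
servo_tool([
  [[0.0816,-0.0027,0],-0.0417],
  [[0.1629,-0.0107,0],-0.0833],
  [[0.2435,-0.024,0],-0.125],
  [[0.323,-0.0425,0],-0.1667],
  [[0.4011,-0.0664,0],-0.2083],
  [[0.4776,-0.095,0],-0.25],
  [[0.552,-0.1287,0],-0.2917],
  [[0.624,-0.1672,0],-0.3333],
  [[0.624,-0.1672,0],-0.3333],
])

```text
t: 2.18
eef_pos: [0.6, 0.1679, 0.2394]
eef_rot: [0.605, 0.797, 0.002, -0.003]
ft_force: [-1.5, 2.5, 0.8]
opening: 0.0853
grip_force: 0.0
```

```bash
cat >> h.py <<'E'
from scipy.spatial.transform import Rotation as Ro
def go(w,yaw=None):
    s=robot.observe();R=Ro.from_quat(s['eef_rot']).as_matrix();p=np.array(s['eef_pos'])
    az=np.degrees(np.arctan2(R[1,1],R[0,1]))
    print('eef',p.round(4),'tool y az',az.round(2),'tilt',R[:,2].round(3),'units',(R.T@(np.array(w)-p)/.5).round(4), None if yaw is None else round((az-yaw)/90,4))
E
python3 - <<'E'
from h import *
go([.5672,.1485,.2],15)
im,d,X=cloud('wrist');save('w0.png',im)
hsv=cv2.cvtColor(im,cv2.COLOR_RGB2HSV);H,S,V=[hsv[...,i].astype(int) for i in range(3)]
red=((H<8)|(H>172))&(S>150)&(V>80)
for lo,hi in[(.085,.1),(.115,.14),(.14,.17),(.1,.17)]:
    p=X[red&(X[...,2]>lo)&(X[...,2]<hi)]
    if len(p)>4:
        c,wh,a=cv2.minAreaRect(p[:,:2].astype(np.float32));print(lo,hi,len(p),np.round(c,4),np.round(wh,4),round(a,1),p[:,2].max().round(4))
E
```

```text
eef [0.6    0.1679 0.2394] tool y az 15.61 tilt [-0.002  0.006 -1.   ] units [-0.0202 -0.0737  0.0787] 0.0068
0.085 0.1 237 [0.566  0.1468] [0.0227 0.0594] 14.7 0.0998
0.115 0.14 1371 [0.5663 0.1467] [0.0315 0.0418] 15.1 0.14
0.14 0.17 1071 [0.5663 0.1467] [0.0433 0.0345] 14.4 0.1564
0.1 0.17 2581 [0.5663 0.1467] [0.0434 0.042 ] 14.5 0.1564
```

View pics/w0.png

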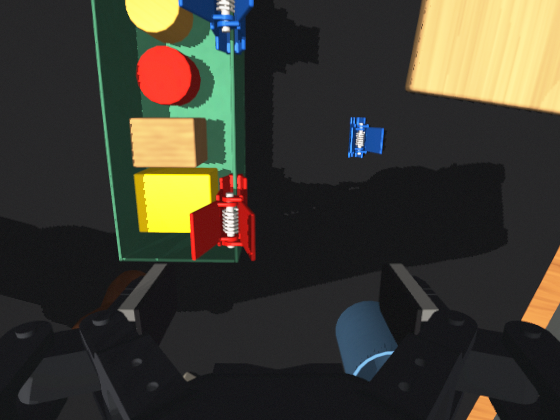

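The wrist view shows the red clip at (228,218) on the tin rim between open fingers, ahead and to the left. I'll hover over it next.

Call:
servo_tool([
  [[-0.011,-0.038,0.04],0.004],
  [[-0.022,-0.075,0.08],0.008],
  [[-0.022,-0.075,0.08],0.008],
  [[-0.022,-0.075,0.08],0.008],
])

```text
t: 2.57
eef_pos: [0.5695, 0.1341, 0.1978]
eef_rot: [0.617, 0.787, -0.002, -0.001]
ft_force: [1.7, -0.4, 0.1]
opening: 0.0853
grip_force: 0.0
```

Run:
```python
from h import *
go([.5667,.1475,.130],14.9)
```

```text
eef [0.5695 0.1341 0.1978] tool y az 13.75 tilt [-0.003 -0.002 -1.   ] units [0.0274 0.0015 0.1355] -0.0128
```

Call:
servo_tool([
  [[0.0274,0.0015,0],-0.0128],
  [[0.0274,0.0015,0],-0.0128],
  [[0.0274,0.0015,0],-0.0128],
])

```text
t: 2.82
eef_pos: [0.5687, 0.1521, 0.2006]
eef_rot: [0.607, 0.794, 0.001, 0.0]
ft_force: [0.8, 0.7, -0.2]
opening: 0.0856
grip_force: 0.0
```

Run:
```python
from h import *
go([.5667,.1475,.130],14.9)
im,d,X=cloud('wrist')
hsv=cv2.cvtColor(im,cv2.COLOR_RGB2HSV);H,S,V=[hsv[...,i].astype(int) for i in range(3)]
red=((H<8)|(H>172))&(S>150)&(V>60)
p=X[red&(X[...,2]>.1)&(X[...,2]<.17)]
c,wh,a=cv2.minAreaRect(p[:,:2].astype(np.float32));print(len(p),np.round(c,4),np.round(wh,4),round(a,1),p[:,2].max().round(4))
go([.5667,.1475,.130],14.9)
```

```text
eef [0.5687 0.1521 0.2006] tool y az 15.18 tilt [ 0.002  0.002 -1.   ] units [-0.008  -0.0066  0.1411] 0.0031
3633 [0.5662 0.1467] [0.0437 0.0419] 14.8 0.1564
eef [0.5688 0.1512 0.2003] tool y az 15.12 tilt [ 0.002  0.001 -1.   ] units [-0.0062 -0.0062  0.1406] 0.0025
```

Call:
servo_tool([
  [[-0.005,-0.0065,0],0.0025],
  [[-0.005,-0.0065,0.0],0.0025],
  [[-0.005,-0.0065,0.04],0.0025],
  [[-0.005,-0.0065,0.08],0.0025],
  [[-0.005,-0.0065,0.11],0.0025],
  [[-0.005,-0.0065,0.14],0.0025],
  [[-0.005,-0.0065,0.14],0.0025],
  [[-0.005,-0.0065,0.14],0.0025],
  [[-0.005,-0.0065,0.14],0.0025],
])

```text
t: 3.62
eef_pos: [0.5662, 0.1466, 0.1304]
eef_rot: [0.61, 0.792, 0.001, 0.0]
ft_force: [-0.1, 0.9, 0.3]
opening: 0.0854
grip_force: 0.0
```

Run:
```python
from h import *
go([.5665,.1473,.130],14.9)
im,d,X=cloud('side');save('s1.png',cv2.resize(im[180:340,230:390],(800,600)[:1]*0 or (600,600)))
go([.5665,.1473,.130],14.9)
```

```text
eef [0.5662 0.1466 0.1304] tool y az 14.78 tilt [ 0.001  0.    -1.   ] units [0.0013 0.001  0.0009] -0.0013
eef [0.5663 0.1467 0.1307] tool y az 14.78 tilt [ 0.002  0.001 -1.   ] units [0.0012 0.0006 0.0014] -0.0013
```

View pics/s1.png

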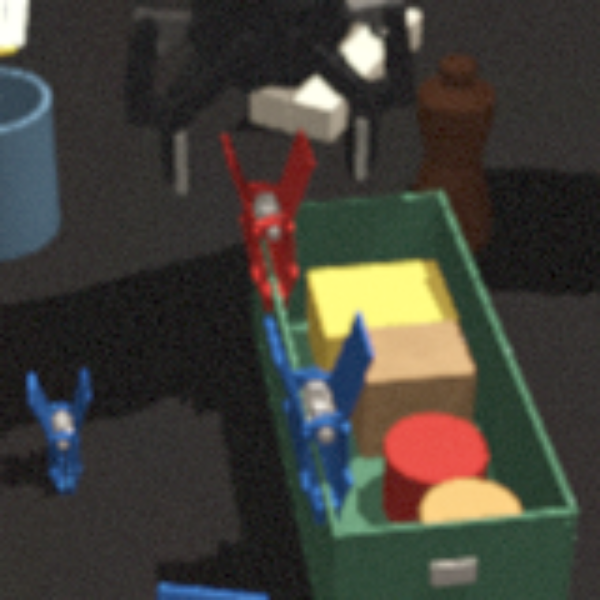

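The clip's tails (220–315, 140) stand centred between the finger tips (180 and 360). I'll squeeze now.

Call:
servo_tool([
  [[0,0,0],0],
  [[0,0,0],0],
  [[0,0,0],0],
  [[0,0,0],0],
  [[0,0,0],0],
  [[0,0,0],0],
  [[0,0,0],0],
  [[0,0,0],0],
], hand=0.1)

```text
t: 4.33
eef_pos: [0.5655, 0.1465, 0.1293]
eef_rot: [0.61, 0.792, -0.0, -0.0]
ft_force: [-0.0, 0.0, -0.3]
opening: 0.017
grip_force: 63.6
```

Call:
servo_tool([
  [[0,0,-0.02],0],
  [[0,0,-0.04],0],
  [[0,0,-0.06],0],
  [[0,0,-0.09],0],
  [[0,0,-0.12],0],
  [[0,0,-0.15],0],
  [[0,0,-0.18],0],
  [[0,0,-0.18],0],
  [[0,0,-0.18],0],
  [[0,0,-0.18],0],
])

```text
t: 5.17
eef_pos: [0.5655, 0.1464, 0.2193]
eef_rot: [0.61, 0.792, -0.0, 0.0]
ft_force: [-0.5, 1.1, -0.8]
opening: 0.0171
grip_force: 63.6
```

Run:
```python
from h import *
go([.5665,.1473,.220],14.9);print(robot.observe()['opening'],robot.observe()['grip_force'])
im,d,X=cloud('side');save('s2.png',cv2.resize(im[140:340,230:390],(480,600)))
hsv=cv2.cvtColor(im,cv2.COLOR_RGB2HSV);H,S,V=[hsv[...,i].astype(int) for i in range(3)]
red=((H<8)|(H>172))&(S>150)&(V>60)
m=red&(X[...,0]>.5)&(X[...,0]<.63)&(X[...,1]<.22)&(X[...,1]>.08)&(X[...,2]>.1);p=X[m];print(len(p),p.min(0),p.max(0))
g=(H>60)&(H<90)&(S>90)&(X[...,2]>.02);c,wh,a=cv2.minAreaRect(X[g][:,:2].astype(np.float32));print('tin',c,wh,a)
```

```text
eef [0.5655 0.1464 0.2193] tool y az 14.8 tilt [ 0. -0. -1.] units [ 0.0012  0.0025 -0.0014] -0.0011
0.017080612202207548 63.586013317108154
381 [0.54154036 0.11650494 0.15568729] [0.59241112 0.18239193 0.24310294]
tin (0.49607670307159424, 0.21248158812522888) (0.1083972156047821, 0.2630003094673157) 14.982318878173828
```

View pics/s2.png

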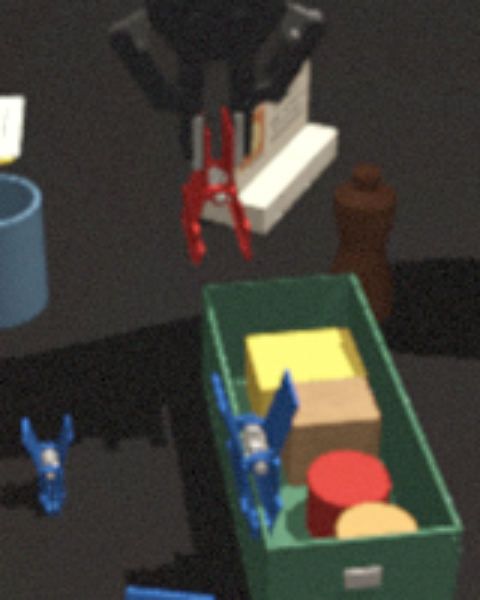

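The clip is held level and wide open at (215,185), lips near z≈0.157, well clear of the tin, which hasn't moved. Next I'll swing to the card.

Call:
servo_tool([
  [[-0.0347,-0.0005,0],0.0189],
  [[-0.0693,-0.0021,0],0.0378],
  [[-0.1038,-0.0046,0],0.0567],
  [[-0.1383,-0.0082,0],0.0756],
  [[-0.1726,-0.0128,0],0.0944],
  [[-0.2069,-0.0185,0],0.1133],
  [[-0.2408,-0.0251,0],0.1322],
  [[-0.2746,-0.0327,0],0.1511],
  [[-0.3082,-0.0414,0],0.17],
  [[-0.3415,-0.051,0],0.1889],
])

```text
t: 6.05
eef_pos: [0.5845, -0.0269, 0.2194]
eef_rot: [0.722, 0.692, 0.0, -0.0]
ft_force: [0.0, 0.0, -0.6]
opening: 0.017
grip_force: 63.6
```

Call:
servo_tool([
  [[-0.0347,-0.0005,0],0.0189],
  [[-0.0693,-0.0021,0],0.0378],
  [[-0.1038,-0.0046,0],0.0567],
  [[-0.1383,-0.0082,0],0.0756],
  [[-0.1726,-0.0128,0],0.0944],
  [[-0.2069,-0.0185,0],0.1133],
  [[-0.2408,-0.0251,0],0.1322],
  [[-0.2746,-0.0327,0],0.1511],
  [[-0.2746,-0.0327,0],0.1511],
  [[-0.2746,-0.0327,0],0.1511],
])

```text
t: 6.88
eef_pos: [0.5624, -0.1635, 0.2192]
eef_rot: [0.799, 0.602, -0.0, -0.0]
ft_force: [-0.1, 0.4, -1.3]
opening: 0.0169
grip_force: 63.6
```

Run:
```python
from h import *
go([.5545,-.1940,.22],-19.3)
for n in ['wrist','top']:
    im,d,X=cloud(n);save(n+'3.png',im)
    hsv=cv2.cvtColor(im,cv2.COLOR_RGB2HSV);H,S,V=[hsv[...,i].astype(int) for i in range(3)]
    m=(X[...,2]>.05)&(X[...,2]<.125)&(abs(X[...,0]-.555)<.06)&(abs(X[...,1]+.194)<.1)
    p=X[m];c,wh,a=cv2.minAreaRect(p[:,:2].astype(np.float32));print(n,'card',len(p),np.round(c,4),np.round(wh,4),round(a,1),np.nanmax(p[:,2]).round(4))
    red=((H<8)|(H>172))&(S>150)&(V>60)&(X[...,2]>.14)&(abs(X[...,0]-.555)<.08)&(abs(X[...,1]+.17)<.1)
    p=X[red]
    if len(p)>5:
        c,wh,a=cv2.minAreaRect(p[:,:2].astype(np.float32));print(n,'clip',len(p),np.round(c,4),np.round(wh,4),round(a,1),p[:,2].min().round(4))
go([.5545,-.1940,.22],-19.3)
```

```text
eef [ 0.5624 -0.1635  0.2192] tool y az -15.99 tilt [-0. -0. -1.] units [-0.063   0.0016 -0.0015] 0.0368
wrist card 692 [ 0.5534 -0.1958] [0.1527 0.0038] 69.7 0.1195
wrist clip 4600 [ 0.5633 -0.1585] [0.0496 0.0372] 73.8 0.1567
top card 241 [ 0.5551 -0.1944] [0.1523 0.0043] 70.6 0.1215
top clip 209 [ 0.5642 -0.1481] [0.0423 0.0368] 64.9 0.1606
eef [ 0.5631 -0.161   0.2194] tool y az -15.75 tilt [ 0.     0.001 -1.   ] units [-0.0682  0.0014 -0.0013] 0.0394
```

View pics/wrist3.png

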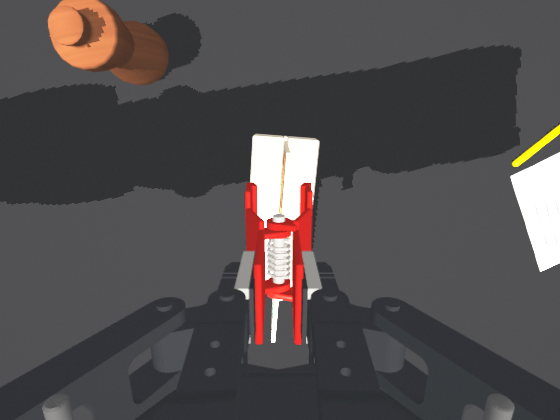

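The wrist view shows the clip jaws astride the card's line (card edge at (285,170)–(275,320)), between the lips at x 250 and 307. I'll centre it.

Call:
servo_tool([
  [[-0.018,0,0],0.011],
  [[-0.035,0.001,0],0.022],
  [[-0.053,0.001,0],0.032],
  [[-0.07,0.001,0],0.043],
  [[-0.07,0.001,0],0.043],
  [[-0.07,0.001,0],0.043],
  [[-0.07,0.001,0],0.043],
  [[-0.07,0.001,0],0.043],
])

```text
t: 7.65
eef_pos: [0.5541, -0.1948, 0.2194]
eef_rot: [0.817, 0.576, 0.0, -0.0]
ft_force: [-0.6, 0.4, -0.6]
opening: 0.0173
grip_force: 63.6
```

Run:
```python
from h import *
go([.5542,-.1950,.157],-19.6)
im,d,X=cloud('wrist');save('w4.png',im)
P=robot.camera_params('wrist')
hsv=cv2.cvtColor(im,cv2.COLOR_RGB2HSV);H,S,V=[hsv[...,i].astype(int) for i in range(3)]
m=(X[...,2]>.1)&(X[...,2]<.125)&(abs(X[...,0]-.555)<.06)&(abs(X[...,1]+.194)<.1)
p=X[m];l=cv2.fitLine(p[:,:2].astype(np.float32),cv2.DIST_HUBER,0,.01,.01).ravel();print('card line',len(p),l.round(4))
n=np.array([l[1],-l[0]]);
if n[0]<0:n=-n
red=((H<8)|(H>172))&(S>150)&(V>60)&(abs(X[...,0]-.555)<.08)&(abs(X[...,1]+.19)<.1)
for lo,hi in[(.15,.175),(.175,.2),(.2,.26)]:
    q=X[red&(X[...,2]>lo)&(X[...,2]<hi)]
    if len(q): o=(q[:,:2]-l[2:])@n; print(lo,len(q),'off card normal min/max',o.min().round(4),o.max().round(4),'zmin',q[:,2].min().round(4))
go([.5542,-.1950,.157],-19.6)
print('tcp off',(np.array(robot.observe()['eef_pos'])[:2]-l[2:])@n)
```

```text
eef [ 0.5541 -0.1948  0.2194] tool y az -19.61 tilt [ 0.  0. -1.] units [-0.0003  0.0003  0.1247] -0.0001
card line 560 [ 0.3485  0.9373  0.5659 -0.1636]
0.15 383 off card normal min/max -0.0195 0.0177 zmin 0.1572
0.175 1348 off card normal min/max -0.0183 0.017 zmin 0.175
0.2 2948 off card normal min/max -0.0107 0.0092 zmin 0.2
eef [ 0.5541 -0.1948  0.2194] tool y az -19.61 tilt [ 0.  0. -1.] units [-0.0004  0.0003  0.1248] -0.0001
tcp off -0.00019932805276458992
```

View pics/w4.png

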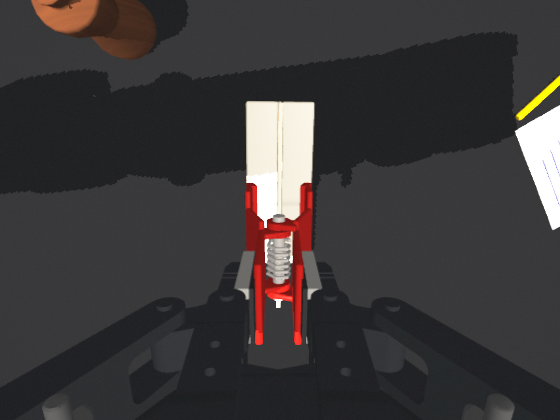

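The card line (280,100–220) runs centrally between the lips at x 250 and 310, about 1 mm off at most. I'll lower it 60 mm.

Call:
servo_tool([
  [[0,0.001,0.015],0],
  [[0,0.001,0.03],0],
  [[0,0.001,0.045],0],
  [[0,0.001,0.06],0],
  [[0,0.001,0.08],0],
  [[0,0.001,0.1],0],
  [[0,0.001,0.12],0],
  [[0,0.001,0.12],0],
  [[0,0.001,0.12],0],
  [[0,0.001,0.12],0],
])

```text
t: 8.53
eef_pos: [0.5546, -0.1957, 0.1596]
eef_rot: [0.818, 0.576, 0.0, 0.0]
ft_force: [1.1, 0.1, -0.5]
opening: 0.0164
grip_force: 63.6
```

Run:
```python
from h import *
go([.5542,-.1950,.157],-19.6)
im,d,X=cloud('side');save('s5.png',cv2.resize(im[110:230,260:380],(600,600)))
hsv=cv2.cvtColor(im,cv2.COLOR_RGB2HSV);H,S,V=[hsv[...,i].astype(int) for i in range(3)]
red=((H<8)|(H>172))&(S>150)&(V>60)&(abs(X[...,0]-.555)<.06)&(abs(X[...,1]+.19)<.06)
p=X[red];print(len(p),p.min(0),p.max(0))
m=(X[...,2]>.1)&(X[...,2]<.125)&(abs(X[...,0]-.58)<.04)&(abs(X[...,1]+.194)<.1)&(S<90)&(V>100)
im,d,X=cloud('top')
m=(X[...,2]>.01)&(X[...,2]<.035)&(abs(X[...,0]-.555)<.06)&(abs(X[...,1]+.194)<.12);q=X[m]
print(cv2.minAreaRect(q[:,:2].astype(np.float32)),robot.observe()['ft_force'])
```

```text
eef [ 0.5546 -0.1957  0.1596] tool y az -19.67 tilt [ 0.  0. -1.] units [ 0.0011 -0.0012  0.0052] -0.0008
309 [ 0.53073447 -0.22806603  0.0999674 ] [ 0.58128492 -0.16072606  0.18420677]
((0.5548061728477478, -0.19406795501708984), (0.1604243814945221, 0.06373975425958633), 69.90179443359375) [-0.1058768   0.68269919 -0.15790167]
```

View pics/s5.png

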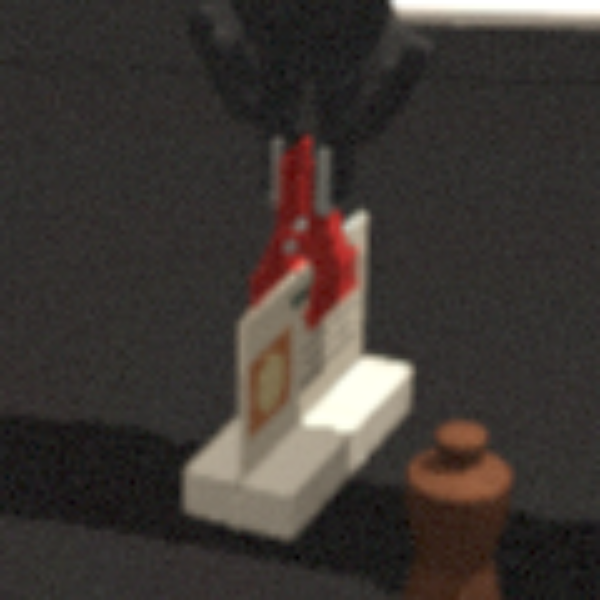

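The clip straddles the card's top edge at (300,270), with its lips about 18 mm below the edge, no contact force, and the stand still in place.

```bash
python3 -c "
from plant import robot
print(robot.finish_job())"
```

```text
the job is handed in; nothing more can be done
None
```

The job is handed in: the red clip is held wide open astride the middle of the recipe card's top edge, lips about 18 mm below the edge. The force reading gives no sign of it touching the card. My last checks showed the tin and stand where they started; I didn't re-measure the blue clip, mug and mill, and no verdict came back.

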